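# Hold the end-pin blank in the free V-block

## Robot

A 6-joint arm with a two-finger parallel gripper is mounted at the origin on the work surface. World frame = base frame: x ahead of the robot, y to its left, z up, the work surface at z = 0. Lengths are in m, angles in rad, forces in N, time in s.
With the tool pointing down it reaches from about 0.35 to 0.775 m from the base axis. Payload 7.3 kg.
Tool frame: the origin (TCP) lies at the very end of the fingers, on their centre line; the grasp point (between the pads) lies 19 mm behind it (robot.pinch_z is the distance from the TCP to the grasp point, in m); z points along the fingers, y is the line along which they close (so a half turn about z gives the same grasp; the last joint's range is limited). The gripper opens to 92 mm and grips with 3 to 60 N. Pads are 19 mm wide; open, the fingers measure 130 mm over their backs; the gripper's body (75 mm by 190 mm) begins 47 mm behind the grasp point.
Start: joints at [-1.372, 0.342, 1.524, -0, 1.275, -0.146], TCP at [0.177, -0.494, 0.227] pointing down, gripper open.
Joint ranges: [-2.53, 2.53], [-0.77, 2.02], [0.04, 2.7], [-1, 4.14], [0.28, 2.66], [-3.11, 3.11]. Speed limits (rad/s): [2.57, 2.57, 3.14, 3.14, 3.14, 3.14].

## Interface

Orientations are given as [roll, pitch, yaw] about the fixed x, y, z axes, in that order (R = Rz(yaw) Ry(pitch) Rx(roll)).
In Python, from cell import robot gives the robot as it stands.
- The arm moves only by the tool move_arm, never from a script. Its argument "motion" is a list of rows, each a list of 6 numbers: the shift along the tool's x, y, z in units of 0.1 m (1.0 is 0.1 m), then the turn, a rotation vector about the tool's x, y, z in units of pi rad (1.0 is pi rad). In form: [[dx, dy, dz, rx, ry, rz], ...]. A call has 1 to 12 rows; each row is the pose to reach, as a shift and turn from the pose commanded when the call began, along the tool's axes at that moment, turning the shorter way round; what a row does not reach only later rows make up. A row lasts 1/8 s, in which the tool goes at most 62.5 mm and 10.7 degrees, less where a joint would pass 70% of its speed; a pose out of reach is approached as far as the arm can. A call with a number of a shift or a turn outside -1 to 1 is refused whole. A call with a gripper value outside its range is refused whole. "fingers" is the opening, from -1 (shut) to 1 (fully open), set as the call begins (left out, the last holds). The fingers move at their own pace and stop on an object; "newtons" is the grip in N (left out, the last holds). Time passes only in rows, so rows that repeat a pose let the fingers close. It gives the time, the measured TCP pose, the force, the opening and the grip force at its end, in the units of the state.
- robot.observe(): the state, without advancing time (a new reading comes with each control period).
- robot.read_camera(name): name is "scene" or "side" or "wrist"; returns a dict with "image" (420x560x3 uint8, red, green, blue), "range_z" (420x560 float32, m along the optical axis (not along the pixel's ray), 0 where there is no reading), "vfov" (degrees; the focal length in pixels is half the picture's height over the tangent of half this angle, whatever the lens; pixels are square), "cx", "cy" (the principal point, pixels), "extrinsics" (4x4, takes a point from camera to world coordinates); the wrist camera has in their place "hand_eye" (4x4, takes a point from camera to tool coordinates, whose origin is the TCP and whose axes are the flange's). Camera axes: x right, y up, looking along -z (the intrinsics and any distortion apply to the point x, -y, -z); pixel columns grow to the right and rows downward; lengths in m; the calibration is good to about 2 mm. A picture is of the moment at which its call begins: read the wrist's pose just before it.
- robot.hand_in(): hands the job in; it is judged then, once.
The state is a dict: "time": time; "qpos": joint angles; "qvel": joint speeds; "joint_efforts": joint torques, N m; "tool_pos": TCP position; "tool_rot": TCP orientation; "contact_force": force on the tool from outside, world axes, zero at the start; "torque": the same for the moment, N m; "opening": finger opening in m; "grip_force": force on a finger pad.
Only numpy, scipy, OpenCV 4.12 (cv2) and the standard library are available. Lean on these libraries where they do the work, as an engineer would, in place of code of your own. Each camera call takes 0.05 s, during which the arm holds its last target. There are 200 camera calls.

## Task

Pick up the dark round rod and seat it in the V-block marked by the green tag, lying along the groove, centred lengthwise and down on both cork faces; the V-block with the red tag has wet glue, so the rod must not touch it. Keep pressing the rod down firmly with the fingers (around 10 N), and finish while still pressing: the rod is not let go at the end. Leave the jar, plane and screwdriver where they are.

Things in the scene. Friction and masses are not known exactly. Their poses are not given: they have to be found in the camera images.
- blank_center (a point): dark round wooden rod (an end-pin blank), diameter 32 mm, 130 mm long, about 60 to 120 g, lying loose on the bench at the start; point at its very centre, 16 mm above the bench then; x along the rod. Either end may point either way.
- blank: the same rod; origin on its skin, 16 mm below the centre as it lies at the start; x along the rod
- block_a: wooden V-block, one of two alike, fixed to the bench; origin under the middle of its base, x along the groove, z up. Base 136 x 76 x 12 mm (top of base 12 mm up); on it two uprights, each 24 mm thick along x and 70 mm wide in y, centred 47 mm either side of the middle, so 70 mm of open space lies between them down to the base; each upright has a 90-degree V notch lined with cork, its rim 61 mm above the bench
- block_a_seat (a point): where the centre of the rod lies when fully seated in block_a: 62 mm above the bench, over the middle of the block; axes as the block. The cork grips: a rod clamped in the fingers a fraction of a millimetre off the middle bears on one face only; left loose for a moment it settles by itself onto both and lies still, and pressing straight down on the top of it (16 mm above this point) then loads both faces alike. Block and rod are rigid: force rises within about 1 mm
- block_a_left: one cork V face of block_a: the two cork strips (one on each upright, same plane) on the +y side of the groove, sloping at 45 degrees, low edge to the middle; origin: middle of the line where the seated rod touches it, 11.3 mm to +y of the seat point and 11.3 mm below it; axes as the V-block
- block_a_right: one cork V face of block_a: the two cork strips (one on each upright, same plane) on the -y side of the groove, sloping at 45 degrees, low edge to the middle; origin: middle of the line where the seated rod touches it, 11.3 mm to -y of the seat point and 11.3 mm below it; axes as the V-block
- block_b: wooden V-block, one of two alike, fixed to the bench; origin under the middle of its base, x along the groove, z up. Base 136 x 76 x 12 mm (top of base 12 mm up); on it two uprights, each 24 mm thick along x and 70 mm wide in y, centred 47 mm either side of the middle, so 70 mm of open space lies between them down to the base; each upright has a 90-degree V notch lined with cork, its rim 61 mm above the bench
- block_b_seat (a point): where the centre of the rod lies when fully seated in block_b: 62 mm above the bench, over the middle of the block; axes as the block. The cork grips: a rod clamped in the fingers a fraction of a millimetre off the middle bears on one face only; left loose for a moment it settles by itself onto both and lies still, and pressing straight down on the top of it (16 mm above this point) then loads both faces alike. Block and rod are rigid: force rises within about 1 mm
- block_b_left: one cork V face of block_b: the two cork strips (one on each upright, same plane) on the +y side of the groove, sloping at 45 degrees, low edge to the middle; origin: middle of the line where the seated rod touches it, 11.3 mm to +y of the seat point and 11.3 mm below it; axes as the V-block
- block_b_right: one cork V face of block_b: the two cork strips (one on each upright, same plane) on the -y side of the groove, sloping at 45 degrees, low edge to the middle; origin: middle of the line where the seated rod touches it, 11.3 mm to -y of the seat point and 11.3 mm below it; axes as the V-block
- green_tag_top (a point): centre of the top of the green tag: a flat green disc 44 mm across and 10 mm high with a 12 mm brass stud (6 mm high) on it, fixed on the bench about 110 mm from the middle of the V-block it belongs to, past one end of its groove, on the side away from the robot; the point is 10 mm above the bench. The other V-block is more than 300 mm from it
- red_tag_top (a point): the same for the red tag, a disc of the same size, which marks the other V-block
- varnish: bystander: amber glass jar with black lid, 64 mm across, 85 mm high; origin under its middle
- plane: bystander: small hand plane, 130 x 45 mm, 44 mm high; origin under its middle
- screwdriver: bystander: screwdriver with a wooden handle, 160 mm long; origin under its middle
There are look-alikes about, which are no part of the job. Leave any pink look-alike of the block_a alone.

How it is judged:
By the outcome, as a careful person would: the job done as asked, in the order asked, and still so for the second after the job is handed in, while the arm keeps its last pose, push and grip.
It also fails if it takes over 50 s, if anything falls off the work surface, if the arm or the gripper's body presses on something with over 40 N, if the wrist force passes 120 N, or if a joint passes its speed limit or range.

## Working session

There is one attempt and no reset: what is moved stays moved. The work goes in short steps, Python scripts to look and compute and a tool call to move; the robot and the scene stay as the last step left them, time stands still between calls to the robot, and variables do not carry over. Pictures are saved under pics/ and viewed, at most 10 in all, crops included, and the job is handed in when it is done.

Besides the shell and the picture viewer there is one more tool, called after "Emit:" in YAML: its name, and indented under it one key for each argument. move_arm: Moves the arm, as the interface text tells. Shifts and turns lie within -1 to 1; 1 stands for 0.1 m of shift or pi rad of turn. Its arguments: {"type":"object","properties":{"motion":{"type":"array"},"fingers":{"type":"number"},"newtons":{"type":"number"}},"required":["motion"]}

```bash
mkdir -p pics; ls
cat > h.py <<'E'
import numpy as np, cv2
from cell import robot
def grab(n):
    s=robot.observe(); c=robot.read_camera(n)
    np.savez(f'{n}.npz',**c,tp=s['tool_pos'],tr=s['tool_rot'])
    return c
E
python3 - <<'E'
from h import *
print(robot.observe())
for n in ('scene','side'):
    c=grab(n); cv2.imwrite(f'pics/{n}.png',cv2.cvtColor(c['image'],cv2.COLOR_RGB2BGR))
    print({k:v for k,v in c.items() if k not in('image','range_z')})
E
```

```text
pics
{'time': 0.0, 'qpos': array([-1.37203056e+00,  3.42772992e-01,  1.52499920e+00, -1.97699430e-05,
        1.27538483e+00, -1.46000113e-01]), 'qvel': array([-5.39222456e-04,  1.51474556e-03,  7.79471263e-04,  4.29785681e-04,
        5.93495104e-04,  6.53350822e-05]), 'joint_efforts': array([-1.15851719e-03, -4.31250107e+01, -2.44215757e+01,  7.17088510e-02,
        5.59768989e-02, -1.21648263e-04]), 'tool_pos': array([ 0.1773738 , -0.49370875,  0.22602508]), 'tool_rot': array([-3.14004218e+00, -2.08883934e-04,  3.44771493e-01]), 'contact_force': array([-1.16151224, -0.37887211, -0.05072696]), 'torque': array([-0.01868725,  0.0181603 , -0.01710607]), 'grip_force': 0.0, 'opening': 0.09162086940060699}
{'vfov': 44.92459709689804, 'cx': 286.8780897070342, 'cy': 208.12330518384417, 'extrinsics': array([[-0.30683235, -0.72570084,  0.61580208,  1.24437509],
       [ 0.95166028, -0.24346064,  0.18726888,  0.26388484],
       [ 0.01402238,  0.64349453,  0.76532226,  0.9293407 ],
       [ 0.        ,  0.        ,  0.        ,  1.        ]])}
{'vfov': 54.83500748139191, 'cx': 282.72610484237947, 'cy': 204.7853574050471, 'extrinsics': array([[ 0.9916327 ,  0.06394727, -0.11213978,  0.42471797],
       [-0.12753268,  0.61987266, -0.77426953, -0.7538982 ],
       [ 0.01999996,  0.78209247,  0.62284137,  0.72252552],
       [ 0.        ,  0.        ,  0.        ,  1.        ]])}
```

View pics/scene.png

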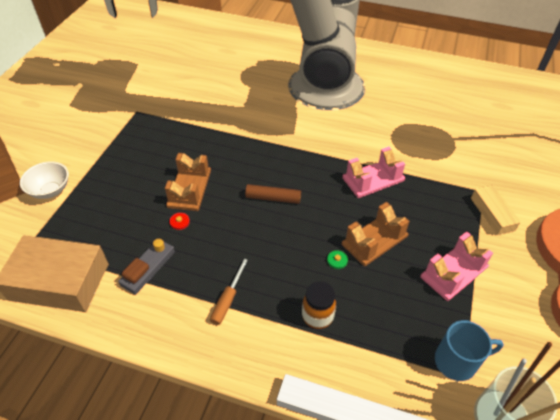

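View pics/side.png

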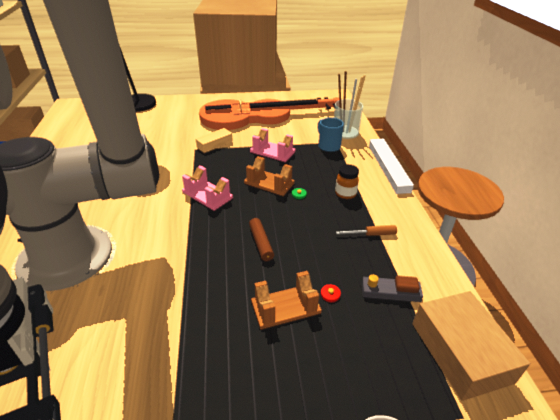

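The scene view shows the rod from (247,193) to (300,196), the green tag at (338,259) with its block around (376,238), and the red tag at (180,221) with its block around (188,183). The side view shows the rod from (255,222) to (267,257) and the green-tag block around (270,178).

```bash
cat >> h.py <<'E'
from scipy.spatial.transform import Rotation as R
def load(n):
    c=dict(np.load(f'{n}.npz')); 
    if 'hand_eye' in c:
        T=np.eye(4);T[:3,:3]=R.from_euler('xyz',c['tr']).as_matrix();T[:3,3]=c['tp'];c['extrinsics']=T@c['hand_eye']
    return c
def ray(c,u,v):
    f=210/np.tan(np.radians(float(c['vfov']))/2)
    return np.array([(u-c['cx'])/f,-(v-c['cy'])/f,-1.])
def at(c,u,v,z=None):  # by range, or on plane of height z
    E=c['extrinsics'];d=E[:3,:3]@ray(c,u,v)
    s=c['range_z'][int(round(v)),int(round(u))] if z is None else (z-E[2,3])/d[2]
    return E[:3,3]+s*d
def cloud(c):
    v,u=np.mgrid[:420,:560];f=210/np.tan(np.radians(float(c['vfov']))/2);r=c['range_z']
    p=np.stack([(u-c['cx'])/f*r,-(v-c['cy'])/f*r,-r],-1)
    return p@c['extrinsics'][:3,:3].T+c['extrinsics'][:3,3]
E
python3 - <<'E'
from h import *
np.set_printoptions(precision=4,suppress=True)
for n,P in (('scene',dict(rod1=(248,193),rodm=(273,194),rod2=(299,196),green=(338,259),red=(180,221),bench=(240,230))),('side',dict(rod1=(255,224),rodm=(261,239),rod2=(267,255),green=(299,193),red=(331,293),bench=(220,240)))):
    c=load(n)
    for k,p in P.items(): print(n,k,at(c,*p), at(c,*p,z=0.016 if 'rod' in k else .01))
    X=cloud(c);im=c['image'].astype(int)
    g=at(c,*P['green'])
    m=(np.linalg.norm(X[...,:2]-g[:2],axis=-1)<.2)&(X[...,2]>.05)&(X[...,2]<.075)&(c['range_z']>0)&(im[...,0]>im[...,2]*1.5)
    print(m.sum(),np.c_[X[m],np.argwhere(m)[:,::-1]][::max(1,m.sum()//14)])
E
```

```text
scene rod1 [ 0.5003 -0.0602  0.0237] [ 0.494  -0.0629  0.016 ]
scene rodm [ 0.4873 -0.0015  0.0273] [ 0.4779 -0.0049  0.016 ]
scene rod2 [0.477  0.0598 0.0312] [0.4641 0.0563 0.016 ]
scene green [0.6106 0.1898 0.0147] [0.6073 0.1894 0.01  ]
scene red [ 0.6207 -0.1825  0.011 ] [ 0.62  -0.183  0.01 ]
scene bench [ 0.5935 -0.0458 -0.0002] [ 0.6006 -0.0424  0.01  ]
811 [[  0.4608   0.2571   0.0612 385.     203.    ]
 [  0.4782   0.2519   0.0577 381.     209.    ]
 [  0.4849   0.2589   0.0504 383.     214.    ]
 [  0.5012   0.301    0.0578 401.     222.    ]
 [  0.5109   0.2962   0.0569 398.     225.    ]
 [  0.5462   0.2146   0.056  358.     228.    ]
 [  0.5512   0.2209   0.0504 360.     232.    ]
 [  0.5746   0.2411   0.0527 367.     242.    ]
 [  0.5875   0.2414   0.0551 366.     246.    ]
 [  0.5897   0.3801   0.0592 432.     263.    ]
 [  0.7657   0.1609   0.0642 306.     304.    ]
 [  0.7554   0.2103   0.059  332.     308.    ]
 [  0.7742   0.1659   0.0543 307.     311.    ]
 [  0.7741   0.1856   0.0577 317.     313.    ]
 [  0.7779   0.1908   0.0556 319.     316.    ]]
side rod1 [
[... 371 characters left out ...]
  0.0626 282.     145.    ]
 [  0.5129   0.3017   0.0581 263.     159.    ]
 [  0.5123   0.2956   0.0512 263.     162.    ]
 [  0.4734   0.2585   0.0632 251.     166.    ]
 [  0.5877   0.2414   0.0635 290.     167.    ]
 [  0.4785   0.2487   0.0586 253.     169.    ]
 [  0.5882   0.242    0.0524 290.     170.    ]
 [  0.5388   0.2044   0.0633 275.     175.    ]
 [  0.7269   0.1688   0.0714 342.     176.    ]
 [  0.555    0.1938   0.059  281.     178.    ]
 [  0.7193   0.1691   0.0613 339.     179.    ]
 [  0.7313   0.1594   0.0638 344.     180.    ]
 [  0.7536   0.1545   0.0622 352.     181.    ]
 [  0.7284   0.1559   0.056  343.     183.    ]
 [  0.7481   0.1506   0.0513 350.     185.    ]]
```

Emit:
move_arm:
  motion:
    - [1,-0.79,0,0,0,0]
    - [1,-0.79,0,0,0,0]
    - [1,-0.79,0,0,0,0]
  fingers: 1

```text
time: 0.48
tool_pos: [0.2463, -0.3827, 0.2267]
tool_rot: [-3.14, -0.001, 0.349]
contact_force: [0.1, -1.2, -0.1]
opening: 0.0919
grip_force: 0.0
```

Emit:
move_arm:
  motion:
    - [1,-0.79,0,0,0,0]
    - [1,-0.79,0,0,0,0]
    - [1,-0.79,0,0,0,0]

```text
time: 0.85
tool_pos: [0.3135, -0.2754, 0.2267]
tool_rot: [-3.141, -0.0, 0.35]
contact_force: [-1.2, -0.8, -0.4]
opening: 0.0916
grip_force: 0.0
```

Emit:
move_arm:
  motion:
    - [1,-0.79,0,0,0,0]
    - [1,-0.79,0,0,0,0]
    - [1,-0.79,0,0,0,0]

```text
time: 1.23
tool_pos: [0.3811, -0.1679, 0.2266]
tool_rot: [3.142, -0.0, 0.35]
contact_force: [-0.7, -0.4, 0.2]
opening: 0.0914
grip_force: 0.0
```

Emit:
move_arm:
  motion:
    - [1,-0.79,0,0,0,0]
    - [1,-0.79,0,0,0,0]
    - [1,-0.79,0,0,0,0]

```text
time: 1.6
tool_pos: [0.4486, -0.0605, 0.2264]
tool_rot: [3.141, -0.0, 0.348]
contact_force: [0.0, -0.0, -1.5]
opening: 0.0918
grip_force: 0.0
```

Emit:
move_arm:
  motion:
    - [0.48,-0.39,0,0,0,-0.468]
    - [0.48,-0.39,0,0,0,-0.468]
    - [0.48,-0.39,0,0,0,-0.468]
    - [0.48,-0.39,0,0,0,-0.468]
    - [0.48,-0.39,0,0,0,-0.468]
    - [0.48,-0.39,0,0,0,-0.468]
    - [0.48,-0.39,0,0,0,-0.468]
    - [0.48,-0.39,0,0,0,-0.468]
    - [0.48,-0.39,0,0,0,-0.468]
    - [0.48,-0.39,0,0,0,-0.468]

```text
time: 2.85
tool_pos: [0.4791, -0.01, 0.2266]
tool_rot: [-3.141, 0.0, 1.81]
contact_force: [0.0, 0.4, -0.4]
opening: 0.0918
grip_force: 0.0
```

Run:
```python
from h import *
c=grab('wrist');cv2.imwrite('pics/w1.png',cv2.cvtColor(c['image'],cv2.COLOR_RGB2BGR))
s=robot.observe();print(s['time'],s['tool_pos'],s['tool_rot'],s['qpos'],s['contact_force']);print(c['hand_eye'],c['vfov'])
```

```text
2.9 [ 0.47912186 -0.0096366   0.22661818] [-3.14139151e+00  3.11036901e-04  1.81131665e+00] [-1.79973567e-01  2.58428775e-01  1.64409366e+00 -3.87150803e-04
  1.23912690e+00 -4.20367788e-01] [-0.17748837  0.10816552 -0.3056205 ]
[[-1.80086109e-04  9.60608906e-01  2.77903755e-01  7.45758022e-02]
 [ 9.99999634e-01  4.05470107e-04 -7.53542009e-04 -1.18497363e-04]
 [-8.36540830e-04  2.77903517e-01 -9.60608628e-01 -1.57904357e-01]
 [ 0.00000000e+00  0.00000000e+00  0.00000000e+00  1.00000000e+00]] 64.13990222229295
```

View pics/w1.png

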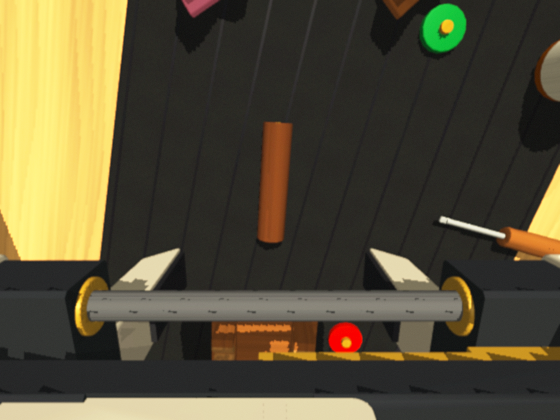

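The wrist view shows the rod clear below, with its far end at (278,123) and near end at (271,241). The green tag is at (444,27).

Run:
```python
from h import *
np.set_printoptions(precision=4,suppress=True)
c=load('wrist');X=cloud(c)
for u,v in ((278,123),(271,241),(275,182)): print(at(c,u,v),at(c,u,v,z=.016))
print('bench',at(c,200,180),at(c,350,120)); print('green',at(c,442,28,z=.01))
b=np.zeros((420,560),bool);b[105:255,245:305]=True
m=b&(X[...,2]>.012)&(c['range_z']>0)
P=X[m];print(m.sum(),'zmax',np.percentile(P[:,2],99))
q=P[:,:2];o=q.mean(0);w=np.linalg.svd(q-o,full_matrices=False)[2]
t=(q-o)@w.T;mid=o+w.T@((t.min(0)+t.max(0))/2);print(o,mid,np.ptp(t,axis=0),np.degrees(np.arctan2(w[0,1],w[0,0])))
# green block rough: scene+side clouds by model fit later
```

```text
[0.4666 0.0574 0.0316] [0.4668 0.0572 0.016 ]
[ 0.4896 -0.0686  0.0315] [ 0.4909 -0.0744  0.016 ]
[ 0.478  -0.0022  0.0326] [ 0.4788 -0.0052  0.016 ]
bench [ 0.3945 -0.0264  0.0004] [0.5435 0.0789 0.0001]
green [0.6046 0.1853 0.01  ]
3353 zmax 0.0327822663323218
[ 0.4768 -0.0024] [ 0.4775 -0.0059] [0.1302 0.0313] -79.9822672697674
```

Emit:
move_arm:
  motion:
    - [0.043,-0.006,1,0,0,0.0205]
    - [0.043,-0.006,1,0,0,0.0205]
    - [0.043,-0.006,1,0,0,0.0205]

```text
time: 3.28
tool_pos: [0.4757, -0.0045, 0.1247]
tool_rot: [-3.136, -0.002, 1.749]
contact_force: [-0.2, -0.3, 0.6]
opening: 0.0915
grip_force: 0.0
```

Emit:
move_arm:
  motion:
    - [0,0,0.4,0,0,0]
    - [0,0,0.8,0,0,0]
    - [0,0,0.8,0,0,0]

```text
time: 3.65
tool_pos: [0.477, -0.0047, 0.0464]
tool_rot: [-3.139, -0.001, 1.75]
contact_force: [-0.0, 0.5, 0.3]
opening: 0.0917
grip_force: 0.0
```

Emit:
move_arm:
  motion:
    - [0,0,0.2,0,0,0]
    - [0,0,0.42,0,0,0]
    - [0,0,0.42,0,0,0]

```text
time: 4.03
tool_pos: [0.4784, -0.0048, 0.006]
tool_rot: [3.141, 0.0, 1.75]
contact_force: [-1.2, -0.5, 0.5]
opening: 0.092
grip_force: 0.0
```

Emit:
move_arm:
  motion:
    - [0,0,0,0,0,0]
    - [0,0,0,0,0,0]
    - [0,0,0,0,0,0]
    - [0,0,0,0,0,0]
    - [0,0,0,0,0,0]
    - [0,0,0,0,0,0]
  fingers: -1
  newtons: 20

```text
time: 4.78
tool_pos: [0.4775, -0.0046, 0.0047]
tool_rot: [-3.141, 0.0, 1.751]
contact_force: [0.0, -0.0, 0.1]
opening: 0.0369
grip_force: 0.0
```

Emit:
move_arm:
  motion:
    - [0,0,0,0,0,0]
    - [0,0,0,0,0,0]
    - [0,0,-0.1,0,0,0]
    - [0,0,-0.5,0,0,0]
    - [0,0,-1,0,0,0]
    - [0,0,-1,0,0,0]

```text
time: 5.52
tool_pos: [0.48, -0.0049, 0.1086]
tool_rot: [3.134, 0.003, 1.751]
contact_force: [-0.6, 0.0, -1.7]
opening: 0.0312
grip_force: 20.0
```

Emit:
move_arm:
  motion:
    - [0,0,-0.5,0,0,0]
    - [0,0,-1,0,0,0]
    - [0,0,-1,0,0,0]
    - [0,0,-1,0,0,0]

```text
time: 6.02
tool_pos: [0.4766, -0.0044, 0.2035]
tool_rot: [-3.14, -0.001, 1.751]
contact_force: [-0.2, -0.4, -1.9]
opening: 0.0314
grip_force: 20.0
```

```bash
cat >> h.py <<'E'
def to(p,yaw):
    s=robot.observe();M=R.from_euler('xyz',s['tool_rot']);N=R.from_euler('xyz',[np.pi,0,yaw])
    print('t',s['time'],'pos',s['tool_pos'],s['tool_rot'],'grip',s['opening'],s['grip_force'],s['contact_force'])
    print('shift',(M.inv().apply(np.array(p)-s['tool_pos'])/.1).round(3),'turn',((M.inv()*N).as_rotvec()/np.pi).round(4))
E
python3 - <<'E'
from h import *
to([.60,.19,.20],2.48)
c=grab('scene');cv2.imwrite('pics/s2.png',cv2.cvtColor(c['image'],cv2.COLOR_RGB2BGR))
E
```

```text
t 6.025 pos [ 0.47664326 -0.00443262  0.20349077] [-3.13958240e+00 -6.04078040e-04  1.75063864e+00] grip 0.03139324578133911 19.996554851531982 [-0.22372804 -0.39662533 -1.93320464]
shift [1.692 1.562 0.033] turn [-0.0005 -0.0004 -0.2322]
```

Emit:
move_arm:
  motion:
    - [0.4,0.39,0,0,0,0]
    - [0.85,0.78,0,0,0,0]
    - [0.85,0.78,0,0,0,0]

```text
time: 6.45
tool_pos: [0.5393, 0.0961, 0.2021]
tool_rot: [-3.138, -0.001, 1.755]
contact_force: [-0.3, -0.2, -0.9]
opening: 0.0312
grip_force: 20.0
```

Emit:
move_arm:
  motion:
    - [0.4,0.39,0,0,0,-0.05]
    - [0.84,0.78,0,0,0,-0.1]
    - [0.84,0.78,0,0,0,-0.15]
    - [0.84,0.78,0,0,0,-0.2]
    - [0.84,0.78,0,0,0,-0.232]
    - [0.84,0.78,0,0,0,-0.232]
    - [0.84,0.78,0,0,0,-0.232]
    - [0.84,0.78,0,0,0,-0.232]

```text
time: 7.45
tool_pos: [0.6006, 0.1894, 0.2044]
tool_rot: [-3.141, -0.0, 2.478]
contact_force: [-0.8, 0.3, -1.6]
opening: 0.0314
grip_force: 20.0
```

Run:
```python
from h import *
c=grab('wrist');cv2.imwrite('pics/w2.png',cv2.cvtColor(c['image'],cv2.COLOR_RGB2BGR))
to([.60,.19,.20],2.48)
```

```text
t 7.5 pos [0.60067224 0.18944273 0.20452175] [-3.14126665e+00 -1.08362685e-04  2.47853503e+00] grip 0.031580051051231586 19.997149407863617 [-0.09917826  0.23170475 -0.73508609]
shift [0.009 0.    0.045] turn [-0.0001 -0.     -0.0005]
```

View pics/w2.png

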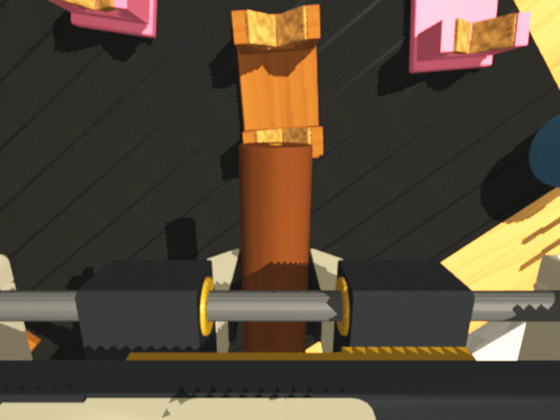

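The block is straight ahead, brown, with its far upright at about (233..320, 8..50) and its near upright at about (243..323, 128..155). The held rod is straight in the fingers, covering columns 241..312.

Run:
```python
from h import *
np.set_printoptions(precision=4,suppress=True)
c=load('wrist');X=cloud(c);E=c['extrinsics']
im=c['image'].astype(int)
yaw=2.4785;ex=np.array([np.cos(yaw),np.sin(yaw)]);ey=np.array([-ex[1],ex[0]])
# coordinates about (.6007,.1894): a along x tool, b along left
a=(X[...,:2]-c['tp'][:2])@ex;b=(X[...,:2]-c['tp'][:2])@ey;z=X[...,2]
m=np.zeros((420,560),bool);m[2:165,225:335]=True
m&=(im[...,0]>70)&(im[...,0]>1.6*im[...,2])&(c['range_z']>0)
print('zhist',np.histogram(z[m],bins=np.arange(0,.1,.005)))
def edges(k,dr,lo,hi,st):
    for x in np.arange(lo,hi,st):
        q=k&(a>=x)&(a<x+st)
        if q.sum()>15: print(round(x,3),q.sum(),b[q].min().round(4),b[q].max().round(4),'mid',((b[q].min()+b[q].max())/2).round(4),'zmed',np.median(z[q]).round(4))
print('base');edges(m&(z>.007)&(z<.017),0,.0,.25,.01)
print('top');edges(m&(z>.035)&(z<.07),0,0,.25,.006)
# rod
r=np.zeros_like(m);r[140:255,235:318]=1;r&=(z>.16)&(z<.24)&(im[...,0]>50)
for x in np.arange(.0,.09,.01):
    q=r&(a>=x)&(a<x+.01)
    if q.sum()>15: print('rod',x,b[q].min(),b[q].max(),z[q].max())
print('rod end',np.percentile(a[r],99.5))
cv2.imwrite('pics/w2c.png',cv2.resize(cv2.cvtColor(c['image'][0:170,210:350],cv2.COLOR_RGB2BGR),None,fx=3.5,fy=3.5,interpolation=cv2.INTER_CUBIC))
```

```text
zhist (array([ 224,   80, 5825,   85,  119,  208,   55,  140,  584,  596,  628,
        994, 1407,    0,    0,    0,    0,    0,    0]), array([0.   , 0.005, 0.01 , 0.015, 0.02 , 0.025, 0.03 , 0.035, 0.04 ,
       0.045, 0.05 , 0.055, 0.06 , 0.065, 0.07 , 0.075, 0.08 , 0.085,
       0.09 , 0.095]))
base
0.03 21 -0.0462 -0.0387 mid -0.0424 zmed 0.0118
0.06 431 -0.0441 0.0313 mid -0.0064 zmed 0.0119
0.07 754 -0.044 0.0319 mid -0.006 zmed 0.0119
0.08 831 -0.0425 0.0327 mid -0.0049 zmed 0.0118
0.09 828 -0.0421 0.0335 mid -0.0043 zmed 0.0119
0.1 806 -0.0419 0.0341 mid -0.0039 zmed 0.0118
0.11 885 -0.0404 0.0348 mid -0.0028 zmed 0.0117
0.12 886 -0.0402 0.0355 mid -0.0023 zmed 0.0117
0.13 489 -0.0399 0.036 mid -0.0019 zmed 0.012
top
0.042 60 -0.0422 -0.0332 mid -0.0377 zmed 0.0608
0.048 154 -0.042 0.0279 mid -0.007 zmed 0.0603
0.054 532 -0.0419 0.0279 mid -0.007 zmed 0.0577
0.06 449 -0.0416 0.0278 mid -0.0069 zmed 0.0564
0.066 32 -0.0415 -0.0275 mid -0.0345 zmed 0.0594
0.132 727 -0.0367 0.0332 mid -0.0018 zmed 0.0521
0.138 687 -0.0361 0.0336 mid -0.0012 zmed 0.0573
0.144 704 -0.0359 0.0341 mid -0.0009 zmed 0.0576
0.15 707 -0.0356 0.0343 mid -0.0007 zmed 0.0575
0.156 297 -0.0355 0.0309 mid -0.0023 zmed 0.0572
rod 0.01 -0.021087612077154164 0.019955821409644355 0.2323867436444899
rod 0.02 -0.015540062750763129 0.015582822586501807 0.23292413843789186
rod 0.03 -0.015648600788079597 0.01548054236763121 0.23317725609708848
rod 0.04 -0.015682113610238305 0.015534248647972038 0.23292714437574388
rod 0.05 -0.01571274927249134 0.015344020777776893 0.23281378070456224
rod 0.06 -0.015733310108565417 0.015059027580210303 0.2330436794318836
rod end 0.06364635801826661
```

View pics/w2c.png

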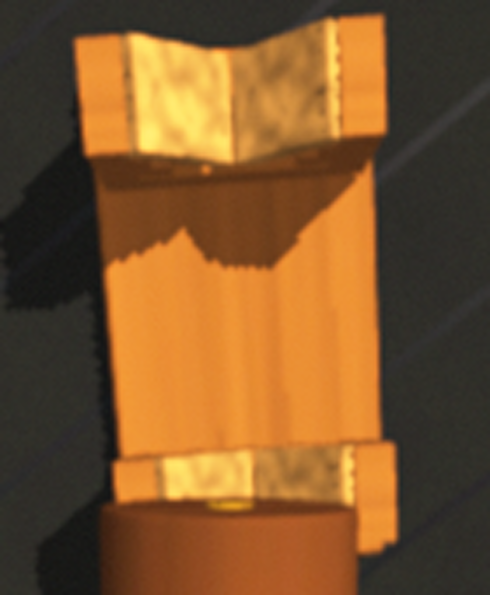

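The crop shows the far upright (75..387, 15..160) and the near upright (112..398, 440..550), with the groove lines at x≈232 and x≈253. The block is turned slightly counter-clockwise from the tool.

```bash
cat > blk.py <<'E'
from h import *
np.set_printoptions(precision=4,suppress=True)
def fit(c,guess,yaw,vmax=420):
    X=cloud(c);im=c['image'].astype(int);z=X[...,2]
    p=np.array(guess)
    for it in range(4):
        ex=np.array([np.cos(yaw),np.sin(yaw)]);ey=np.array([-ex[1],ex[0]])
        a=(X[...,:2]-p)@ex;b=(X[...,:2]-p)@ey
        m=(abs(a)<.075)&(abs(b)<.045)&(c['range_z']>0)&(z<.068)&(im[...,0]>60)&(im[...,0]>1.5*im[...,2])
        t=m&(z>.04)
        A=[];B=[]
        for x in np.arange(-.065,.065,.004):
            q=t&(a>=x)&(a<x+.004)&(z>.057)
            if q.sum()>20 and b[q].max()-b[q].min()>.066: A.append(x+.002);B.append((b[q].max()+b[q].min())/2)
        k=np.polyfit(A,B,1)
        top=t&(z>.0585)&(abs(b)>.027)&(abs(b)<.034)
        e=[]
        for sgn in (1,-1):
            for s2 in (1,-1):
                q=top&(sgn*a>.02)&(s2*b>0)
                if q.sum()>10: e.append((np.percentile(a[q],[1,99]).round(4),s2,q.sum()))
        yaw+=np.arctan(k[0]);p=p+ey*k[1]
    print('yaw',yaw,'p',p,len(A),'resid',np.std(np.polyval(k,A)-B),'ends',e)
    return p,yaw,ex
E
python3 - <<'E'
from blk import *
c=load('wrist')
fit(c,[.6007-.788*.101-.003*-.616*-1,.1894+.616*.101],2.5435)
E
```

```text
yaw 2.545427190835957 p [0.5221 0.2557] 10 resid 0.00012569684358391446 ends [(array([0.0318, 0.0555]), 1, np.int64(293)), (array([0.0317, 0.0554]), -1, np.int64(297)), (array([-0.0476, -0.0381]), 1, np.int64(89)), (array([-0.062 , -0.0387]), -1, np.int64(220))]
```

Run:
```python
from h import *
to([.525,.2538,.135],2.5455)
```

```text
t 7.5 pos [0.60067224 0.18944273 0.20452175] [-3.14126665e+00 -1.08362685e-04  2.47853503e+00] grip 0.031580051051231586 19.997149407863617 [-0.09917826  0.23170475 -0.73508609]
shift [0.992 0.042 0.695] turn [-0.0001 -0.     -0.0213]
```

Emit:
move_arm:
  motion:
    - [0.4,0.02,0,0,0,-0.0213]
    - [0.8,0.042,0,0,0,-0.0213]
    - [0.992,0.042,0.2,0,0,-0.0213]
    - [0.992,0.042,0.695,0,0,-0.0213]
    - [0.992,0.042,0.695,0,0,-0.0213]
    - [0.992,0.042,0.695,0,0,-0.0213]

```text
time: 8.25
tool_pos: [0.5261, 0.254, 0.1367]
tool_rot: [3.14, 0.001, 2.546]
contact_force: [0.3, -0.2, 0.2]
opening: 0.0315
grip_force: 20.0
```

Run:
```python
from h import *
to([.525,.2538,.056],2.5455)
ims=[]
for n in('scene','side'):
    c=grab(n);im=cv2.cvtColor(c['image'],cv2.COLOR_RGB2BGR)
    im=im[150:290,300:460] if n=='scene' else im[100:240,190:350]
    ims.append(cv2.resize(im,None,fx=2.5,fy=2.5,interpolation=cv2.INTER_CUBIC))
cv2.imwrite('pics/both.png',np.hstack(ims))
```

```text
t 8.25 pos [0.52613446 0.25401006 0.13668635] [3.14013123e+00 1.30555321e-03 2.54586326e+00] grip 0.03153830188361582 19.9970743060112 [ 0.29083988 -0.19732449  0.15340208]
shift [ 0.009 -0.009  0.807] turn [0.0005 0.0004 0.0001]
```

View pics/both.png

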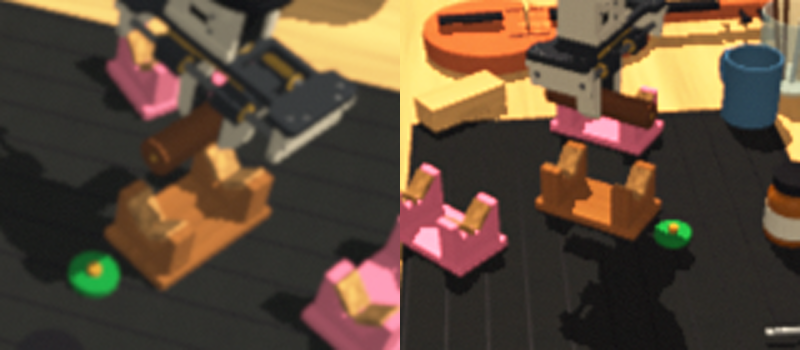

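Both views show the rod held parallel above the brown green-tag block, clear of the pink ones.

Emit:
move_arm:
  motion:
    - [0.004,-0.005,0.3,0,0,0]
    - [0.004,-0.005,0.6,0,0,0]
    - [0.004,-0.005,0.8,0,0,0]
    - [0.004,-0.005,0.81,0,0,0]
    - [0.004,-0.005,0.81,0,0,0]

```text
time: 8.98
tool_pos: [0.5256, 0.254, 0.0557]
tool_rot: [3.14, 0.002, 2.546]
contact_force: [-0.5, 0.2, -0.8]
opening: 0.0313
grip_force: 20.0
```

Emit:
move_arm:
  motion:
    - [0,0,0.015,0,0,0]
    - [0,0,0.03,0,0,0]
    - [0,0,0.04,0,0,0]
    - [0,0,0.04,0,0,0]

```text
time: 9.48
tool_pos: [0.5248, 0.2539, 0.0506]
tool_rot: [3.141, 0.001, 2.546]
contact_force: [0.6, 1.4, 2.2]
opening: 0.0314
grip_force: 20.0
```

Emit:
move_arm:
  motion:
    - [0,0,0,0,0,0]
    - [0,0,0,0,0,0]
    - [0,0,0,0,0,0]
    - [0,0,0,0,0,0]
    - [0,0,0,0,0,0]
    - [0,0,0,0,0,0]
  fingers: 0.3
  newtons: 5

```text
time: 10.22
tool_pos: [0.5245, 0.2537, 0.0502]
tool_rot: [-3.141, 0.0, 2.546]
contact_force: [1.1, -0.5, -0.8]
opening: 0.0596
grip_force: 0.0
```

Emit:
move_arm:
  motion:
    - [0,0,-0.2,0,0,0]
    - [0,0,-0.5,0,0,0]
    - [0,0,-0.9,0,0,0]
    - [0,0,-0.9,0,0,0]
    - [0,0,-0.9,0,0,0]

```text
time: 10.85
tool_pos: [0.524, 0.2536, 0.1396]
tool_rot: [-3.141, -0.001, 2.546]
contact_force: [0.0, -0.1, -0.6]
opening: 0.0597
grip_force: 0.0
```

Emit:
move_arm:
  motion:
    - [-1,0,-0.5,0,0,0]
    - [-1,0,-0.5,0,0,0]
    - [-1,0,-0.5,0,0,0]
    - [-1,0,-0.5,0,0,0]
    - [-1,0,-0.5,0,0,0]
  fingers: -1

```text
time: 11.48
tool_pos: [0.6059, 0.1984, 0.1888]
tool_rot: [-3.14, -0.002, 2.548]
contact_force: [-0.3, -0.8, -0.6]
opening: 0.0138
grip_force: 0.0
```

Run:
```python
from blk import *
c=grab('wrist');cv2.imwrite('pics/w3.png',cv2.cvtColor(c['image'],cv2.COLOR_RGB2BGR))
c=load('wrist')
to([.525,.2538,.11],2.5455)
p,yaw,ex=fit(c,[.525,.2538],2.5455)
```

```text
t 11.525 pos [0.6061 0.1984 0.1892] [-3.14   -0.0016  2.5477] grip 0.010363370675892668 0.0 [-0.0282 -0.9479 -0.1273]
shift [0.98  0.007 0.793] turn [-0.0005 -0.0005  0.0007]
yaw 2.5444235092779275 p [0.525  0.2537] 14 resid 9.398540382043352e-05 ends [(array([0.0352, 0.059 ]), 1, np.int64(329)), (array([0.0352, 0.0591]), -1, np.int64(338)), (array([-0.0585, -0.0346]), 1, np.int64(249)), (array([-0.0582, -0.0352]), -1, np.int64(240))]
```

View pics/w3.png

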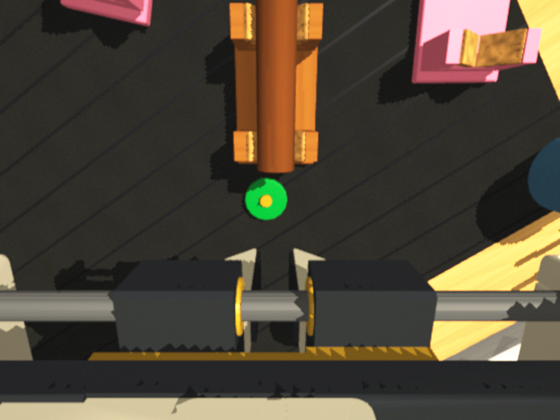

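The rod lies along the groove, resting on both uprights. Its near end, at about (276,170), overhangs slightly, and the far end is out of the frame.

Run:
```python
from blk import *
c=load('wrist');X=cloud(c);z=X[...,2];yaw=2.5444;p=np.array([.525,.2537])
ex=np.array([np.cos(yaw),np.sin(yaw)]);ey=np.array([-ex[1],ex[0]])
a=(X[...,:2]-p)@ex;b=(X[...,:2]-p)@ey
m=(abs(a)<.08)&(abs(b)<.02)&(z>.068)&(c['range_z']>0)&(z<.09)
print('end',a[m].min(),np.percentile(a[m],[.3,1]),'max',a[m].max())
for x in np.arange(-.07,.06,.02):
    q=m&(a>=x)&(a<x+.02)
    if q.sum()>20: print(x.round(2),(b[q].min()+b[q].max())/2,np.percentile(z[q],98))
for n in('scene','side'):
    c=grab(n);X=cloud(c);a=(X[...,:2]-p)@ex;b=(X[...,:2]-p)@ey;z=X[...,2]
    m=(abs(a)<.09)&(abs(b)<.02)&(z>.06)&(c['range_z']>0)&(z<.09);print(n,m.sum(),a[m].min(),a[m].max())
to([.525,.2537,.11],2.5444)
```

```text
end -0.066171721852765 [-0.0653 -0.0644] max 0.058626525890118644
-0.07 9.144531319105892e-06 0.07861416111778312
-0.05 0.00034646209352867836 0.07865387847982128
-0.03 0.00015581336778787945 0.0786947965050836
-0.01 0.00013846729407503752 0.07854556103077104
0.01 -6.860409675877276e-05 0.07857250806459357
0.03 -8.009599072886665e-05 0.07857490943298945
0.05 -3.282090521919759e-05 0.07854094835198192
scene 633 -0.06855618266517229 0.06386780362473492
side 396 -0.06793166667649135 0.0641274053236338
t 11.625 pos [0.6065 0.1983 0.1897] [-3.1408 -0.0007  2.5476] grip 0.0026386401660788332 0.0 [-0.0779 -0.2685  0.1616]
shift [0.985 0.003 0.798] turn [-0.0002 -0.0002  0.001 ]
```

Emit:
move_arm:
  motion:
    - [0.4,0,0.2,0,0,0]
    - [0.8,0,0.5,0,0,0]
    - [0.985,0.002,0.7,0,0,0.001]
    - [0.985,0.002,0.8,0,0,0.001]
    - [0.985,0.002,0.8,0,0,0.001]
    - [0.985,0.002,0.8,0,0,0.001]
    - [0.985,0.002,0.8,0,0,0.001]
    - [0.985,0.002,0.8,0,0,0.001]
  newtons: 20

```text
time: 12.62
tool_pos: [0.5263, 0.2528, 0.1106]
tool_rot: [3.141, 0.001, 2.543]
contact_force: [0.4, -1.2, -0.1]
opening: 0.0005
grip_force: 0.0
```

Run:
```python
from h import *
to([.525,.2537,.082],2.5444)
```

```text
t 12.625 pos [0.52632372 0.25283514 0.11061538] [3.14099348e+00 6.01428490e-04 2.54276268e+00] grip 0.0004892629038535268 0.0 [ 0.39795523 -1.19903258 -0.0829202 ]
shift [ 0.016 -0.     0.286] turn [ 0.0002  0.0002 -0.0005]
```

Emit:
move_arm:
  motion:
    - [0.012,0,0.15,0,0,0]
    - [0.012,0,0.26,0,0,0]
    - [0.012,0,0.285,0,0,0]
    - [0.012,0,0.285,0,0,0]
    - [0.012,0,0.285,0,0,0]

```text
time: 13.25
tool_pos: [0.5251, 0.2538, 0.082]
tool_rot: [3.141, 0.0, 2.543]
contact_force: [0.1, 0.7, 0.7]
opening: 0.0005
grip_force: 0.0
```

Emit:
move_arm:
  motion:
    - [0,0,0.01,0,0,0]
    - [0,0,0.02,0,0,0]
    - [0,0,0.03,0,0,0]
    - [0,0,0.03,0,0,0]

```text
time: 13.75
tool_pos: [0.5248, 0.2537, 0.0786]
tool_rot: [-3.141, -0.0, 2.543]
contact_force: [0.2, -0.2, 0.9]
opening: 0.0001
grip_force: 0.0
```

Emit:
move_arm:
  motion:
    - [0,0,0.005,0,0,0]
    - [0,0,0.005,0,0,0]
    - [0,0,0.005,0,0,0]

```text
time: 14.12
tool_pos: [0.5249, 0.2537, 0.0783]
tool_rot: [3.142, 0.0, 2.543]
contact_force: [0.1, 0.1, 0.9]
opening: 0.0004
grip_force: 0.5
```

Emit:
move_arm:
  motion:
    - [0,0,0.003,0,0,0]
    - [0,0,0.003,0,0,0]
    - [0,0,0.003,0,0,0]

```text
time: 14.5
tool_pos: [0.5249, 0.2538, 0.0782]
tool_rot: [3.141, 0.0, 2.543]
contact_force: [-2.3, 0.1, 4.4]
opening: 0.0002
grip_force: 2.5
```

Emit:
move_arm:
  motion:
    - [0,0,0.003,0,0,0]
    - [0,0,0.003,0,0,0]
    - [0,0,0.003,0,0,0]
    - [0,0,0.003,0,0,0]

```text
time: 15.0
tool_pos: [0.5249, 0.2538, 0.0782]
tool_rot: [3.141, 0.0, 2.543]
contact_force: [-1.7, 0.3, 7.6]
opening: 0.0003
grip_force: 3.6
```

Emit:
move_arm:
  motion:
    - [0,0,0.002,0,0,0]
    - [0,0,0.002,0,0,0]
    - [0,0,0.002,0,0,0]
    - [0,0,0.002,0,0,0]

```text
time: 15.5
tool_pos: [0.525, 0.2538, 0.0781]
tool_rot: [3.141, 0.0, 2.543]
contact_force: [-2.3, -1.1, 8.1]
opening: 0.0004
grip_force: 4.2
```

Emit:
move_arm:
  motion:
    - [0,0,0,0,0,0]
    - [0,0,0,0,0,0]
    - [0,0,0,0,0,0]
    - [0,0,0,0,0,0]

```text
time: 16.0
tool_pos: [0.525, 0.2538, 0.0781]
tool_rot: [3.141, 0.0, 2.543]
contact_force: [-2.2, -0.3, 8.0]
opening: 0.0006
grip_force: 4.2
```

Run:
```python
from blk import *
F=[]
ims=[]
for n in('scene','side','wrist','scene','side','wrist'):
    F.append(robot.observe()['contact_force']);c=grab(n)
    if len(F)<3:
        im=cv2.cvtColor(c['image'],cv2.COLOR_RGB2BGR);im=im[150:290,300:460] if n=='scene' else im[100:240,190:350]
        ims.append(cv2.resize(im,None,fx=2.5,fy=2.5,interpolation=cv2.INTER_CUBIC))
cv2.imwrite('pics/end.png',np.hstack(ims))
F=np.array(F);print(F,F.mean(0));to([.525,.2537,.078],2.5444)
p=np.array([.525,.2537]);yaw=2.5444;ex=np.array([np.cos(yaw),np.sin(yaw)]);ey=np.array([-ex[1],ex[0]])
print('along/across',ex@F.mean(0)[:2],ey@F.mean(0)[:2])
```

```text
[[-2.2307 -0.3307  7.9677]
 [-2.9612 -0.8363  8.3871]
 [-2.9296 -1.5729  8.442 ]
 [-2.1018 -0.9762  8.6279]
 [-2.6756 -1.3789  8.0214]
 [-1.9335 -1.299   8.2942]] [-2.4721 -1.0657  8.29  ]
t 16.3 pos [0.5249 0.2538 0.0781] [3.1412 0.0005 2.5433] grip 0.0007764255514610854 4.18834961950779 [-2.5542 -0.9525  8.0531]
shift [-0.001 -0.     0.001] turn [ 0.0001  0.0002 -0.0003]
along/across 1.444949196525905 2.2713250887423735
```

View pics/end.png

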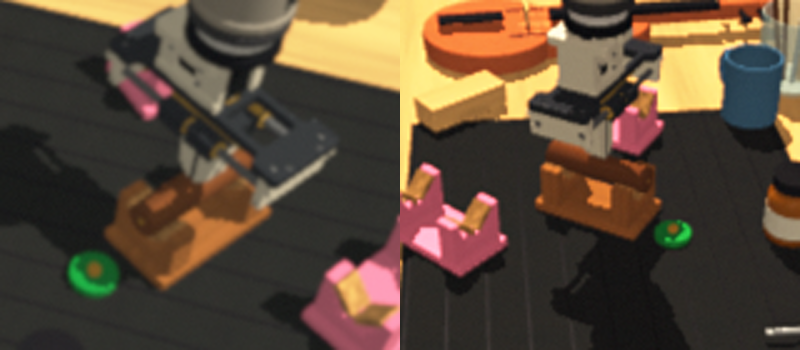

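Seated and pressing at 8.3 N, with a small sideways load to relieve.

Emit:
move_arm:
  motion:
    - [0.001,-0.002,0.002,0,0,0]
    - [0.001,-0.002,0.002,0,0,0]
    - [0.001,-0.002,0.002,0,0,0]
    - [0.001,-0.002,0.002,0,0,0]

```text
time: 16.8
tool_pos: [0.5249, 0.2538, 0.0781]
tool_rot: [3.141, 0.001, 2.543]
contact_force: [-2.8, -1.2, 9.9]
opening: 0.0
grip_force: 4.6
```

```bash
cat > f.py <<'E'
from blk import *
F=[]
for i in range(6): F.append(robot.observe()['contact_force']);robot.read_camera('side')
F=np.array(F).mean(0);yaw=2.5444;ex=np.array([np.cos(yaw),np.sin(yaw)]);ey=np.array([-ex[1],ex[0]])
print('along',ex@F[:2],'across',ey@F[:2],'z',F[2],robot.observe()['time'],robot.observe()['tool_pos'])
E
python3 f.py
```

```text
along 1.722499373904941 across 2.1181108734024545 z 9.195337006351062 17.1 [0.5249 0.2538 0.0781]
```

Emit:
move_arm:
  motion:
    - [0.004,-0.005,0.001,0,0,0]
    - [0.004,-0.005,0.001,0,0,0]
    - [0.004,-0.005,0.001,0,0,0]
    - [0.004,-0.005,0.001,0,0,0]

```text
time: 17.6
tool_pos: [0.5249, 0.2537, 0.0781]
tool_rot: [3.14, 0.002, 2.543]
contact_force: [-1.0, 0.6, 8.1]
opening: 0.0005
grip_force: 4.2
```

```bash
python3 f.py
```

```text
along 1.0434080080333938 across 0.4899002789813435 z 8.328393058167666 17.9 [0.5249 0.2537 0.0781]
```

Emit:
move_arm:
  motion:
    - [0.004,-0.002,0.003,0,0,0]
    - [0.004,-0.002,0.003,0,0,0]
    - [0.004,-0.002,0.003,0,0,0]
    - [0.004,-0.002,0.003,0,0,0]
    - [0.004,-0.002,0.003,0,0,0]
    - [0.004,-0.002,0.003,0,0,0]

```text
time: 18.65
tool_pos: [0.5249, 0.2537, 0.0781]
tool_rot: [3.139, 0.002, 2.543]
contact_force: [0.6, -0.2, 9.0]
opening: 0.0003
grip_force: 4.6
```

```bash
python3 f.py
```

```text
along -0.25436315527789366 across 0.5439291040645403 z 9.22813262004764 18.95 [0.5249 0.2538 0.0781]
```

Emit:
move_arm:
  motion:
    - [0,-0.002,0.002,0,0,0]
    - [0,-0.002,0.002,0,0,0]
    - [0,-0.002,0.002,0,0,0]
    - [0,-0.002,0.002,0,0,0]

```text
time: 19.45
tool_pos: [0.5249, 0.2537, 0.0781]
tool_rot: [3.139, 0.003, 2.543]
contact_force: [-0.7, -0.3, 9.7]
opening: 0.0006
grip_force: 5.1
```

```bash
python3 f.py; python3 -c "
from cell import robot
f=robot.observe()['contact_force'];print(f)
if 8<f[2]<13: print(robot.hand_in())"
```

```text
along 0.16713213005426994 across 0.32069519399913676 z 10.297407174375165 19.75 [0.5249 0.2537 0.0781]
[-0.63154766 -0.75405149 10.63809867]
the job is handed in; nothing more can be done
None
```

The rod is seated in the green-tag V-block, down on both cork faces and centred lengthwise to about 1 mm; I handed it in at 19.8 s with the fingers still pressing down at about 10 N, and the arm never went near the red-tag block, jar, plane or screwdriver.

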